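# Set a slotted tube bracket on a gas panel and clamp it

## Task

On the gas panel, slide the slotted tube bracket along its two studs until its pointer stands at the long line of the engraved mark plate, without ramming or prying it against the studs. Then swing the clamp lever clockwise until the clamp holds the bracket snugly: stop by feel as the lever stiffens, firm but not overtightened. Let go and leave everything else where it is.

Things in the scene. Friction and masses are not known exactly. Their poses are not given: they have to be found in the camera images.
- panel: fixed aluminium gas panel, 250 x 350 x 12 mm, on the table, with a row of five valves along its far edge, 91 mm above the table at most. Origin on its underside; x points away from the robot, y (left) runs along the bracket's slots. Its top face is 12 mm above the table.
- studs: two fixed studs, 8 mm thick, 120 mm apart, through the bracket's slots. Origin midway, on the panel's top; y runs from the right stud (fixed retaining nut 22 mm wide, top 19 mm above the panel) to the left stud (clamp). The bracket slides only along this y, to 26 mm either side of the centre, with 1.5 mm side play; over 20 N of bracket against studs harms them.
- bracket: loose steel bracket, about 0.4 kg, flat on the panel: plate 200 mm (along y) x 78 mm x 6 mm with two slots 60 x 11 mm and an upright tab on its far side. Origin under the plate, on the slots' line, midway between the slots; axes as the studs'. Sliding it takes 1 to 4 N while the clamp is loose.
- bracket_tab (a point): centre of the bracket's upright tab, to be gripped from above across its 10 mm thickness (along the studs' x). The tab is 60 mm long along y; its top edge is 25 mm above this point, 60 mm above the panel. The point lies 38 mm to the far side of the bracket's origin. Small prongs 33 mm and more to either side along y are lower than the tab's top.
- pointer (a point): tip of the small triangular pointer on the bracket's near edge, right half: 34 mm to the robot's side and 50 mm to the right of the bracket's origin, 4 mm above the panel
- mark_line (a point): bracket-side end of the long black line across the middle of the mark plate (thin, white, 26 x 50 mm, flat on the panel; short ticks every 8 mm beside it). Axes as the studs': the pointer is at the mark when its y in this frame is 0; in x it stays some 3 mm from the line's end. At the start the mark lies 12 to 38 mm to the right (-y) of the pointer, within the slots' travel.
- clamp: cam clamp on the left stud; origin on the lever's vertical axis, on the panel's top. Under its hub a sprung foot 26 mm wide comes straight down on the bracket plate as the lever turns. It starts clear and touches at an unseen lever angle that differs each time (0.3 to 1.1 rad); from there the clamping force rises about 220 N per rad. Snug is 40 N; 20 N is the least, over 60 N bruises the plate.
- clamp_lever (a joint): turn of the lever, rad, 0 to 1.75, growing clockwise seen from above; 0 to 0.1 at the start; stays where left. Turning it freely takes 0.32 N m (4.9 N at the knob); each newton of clamping adds 0.005 N m: snug is 0.52 N m (8 N at the knob; 20 N of clamping is 6.5 N, 60 N is 9.5 N). That is while turning slowly; when the push pauses, its reading falls by about 1.5 N.
- lever_knob (a point): a point on the axis of the lever's upright black knob, 16 mm in diameter, 70 mm above the panel's top and 65 mm from the lever's axis; the knob's top is 18 mm above it, the lever arm's top 16 mm below it. Push it round its arc with closed fingers, or hold it. It starts pointing to the robot's side and right, and swings past the robot's side to the left.
- union: bystander, to be left alone: short hex fitting standing on the panel, 22 mm across, 30 mm high
- coupling: bystander, to be left alone: hex fitting standing on the panel, 26 mm across, 32 mm high
- spanner: bystander, to be left alone: open-ended spanner, 170 mm long, lying on the table
- driver: bystander, to be left alone: screwdriver, 180 mm long, lying on the table
- rinse: bystander, to be left alone: white bottle, 60 mm in diameter, 150 mm high
- parts_tray: bystander, to be left alone: clear tray 120 x 160 x 35 mm
- valve: bystander, to be left alone: spare steel valve standing on the table, 36 mm in diameter, 90 mm high
Not all that is in view belongs to the job. What is shaped like the bracket but brown is not meant.

How it is judged:
By the outcome, as a careful person would: the job done as asked, in the order asked, and still so for the second after the job is handed in, with the robot touching nothing.
It also fails if it takes over 70 s, if anything falls off the work surface, if the arm or the gripper's body presses on something with over 40 N, if the wrist force passes 120 N, or if a joint passes its speed limit or range.

## Robot

A 6-joint arm with a two-finger parallel gripper is mounted at the origin on the work surface. World frame = base frame: x ahead of the robot, y to its left, z up, the work surface at z = 0. Lengths are in m, angles in rad, forces in N, time in s.
With the tool pointing down it reaches from about 0.35 to 1 m from the base axis. Payload 7.1 kg.
Tool frame: the origin (TCP) lies on the centre line of the jaws, within the pads' length; the fingertips stand 19 mm ahead of it and the grasp point (between the pads) is the TCP; y points along the fingers, z is the direction in which the jaws open and shut, and the axes are right-handed (so a half turn about y gives the same grasp; the last joint's range is limited). The gripper opens to 85 mm and grips with 20 to 120 N. Pads are 22 mm wide; open, the fingers measure 114 mm over their backs; the gripper's body (76 mm by 85 mm) begins 54 mm behind the grasp point. The pads swing forward as they close: fully open they stand 13 mm farther back than shut.
Start: joints at [-0.019, 0.423, 1.63, -0, 1.089, -0.019], TCP at [0.625, 0, 0.25] pointing down, gripper open.
Joint ranges: [-3, 3], [-0.9, 2.11], [0.09, 2.58], [-1.31, 4.45], [0.11, 2.69], [-2.54, 2.54]. Speed limits (rad/s): [2.39, 2.39, 3.01, 3.14, 3.14, 3.14].

## Interface

Orientations are given as a unit quaternion [w, x, y, z].
In Python, from bench import robot gives the robot as it stands.
- The arm moves only by the shell command python3 -m crank 'ROWS' [FORCE]. ROWS is JSON, a list of rows, each an object of numbers: "claw": the finger opening in m, from 0 to 0.0854; "x", "y", "z": the shift along the tool's x, y, z in m; "twist": the turn about the tool's y in degrees. A call has exactly 8 rows; each row is the pose to reach, as a shift and turn from the pose commanded when the call began, along the tool's axes at that moment; what a row does not reach only later rows make up. A row lasts 1/10 s, in which the tool goes at most 50 mm and 8.59 degrees, less where a joint would pass 70% of its speed; a pose out of reach is approached as far as the arm can. A call with a gripper value outside its range is refused whole. The fingers move at their own pace and stop on an object; FORCE is the grip in N (left out, the last holds). Time passes only in rows, so rows that repeat a pose let the fingers close, or fill a call up. It gives the time, the measured TCP pose, the force and the opening at its end, in the units of the state.
- robot.sense(): the state, without advancing time (a new reading comes with each control period).
- robot.capture(name): name is "scene" or "side" or "wrist"; returns a dict with "img" (384x512x3 uint8, blue, green, red), "intrinsics" (3x3 intrinsics, pixels), "k1" (the pictures are not rectified: a ray, as slopes to the right and down, at radius r is drawn at 1 + k1 r^2 times it, then the intrinsics apply), "position" and "rotation" of the camera in the world. Camera axes: x right, y down, z forward; pixel columns grow to the right and rows downward; lengths in m; the calibration is good to about 2 mm. A picture is of the moment at which its call begins. There is no depth.
- robot.sign_off(): hands the job in, once; it reports no verdict.
The state is a dict: "time": time; "qpos": joint angles; "dq": joint speeds; "effort": joint torques, N m; "position": TCP position; "orientation": TCP orientation; "wrist_force": force on the tool from outside, world axes, zero at the start; "wrist_torque": the same for the moment, N m; "width": opening from 0.0 (shut) to 1.0 (fully open).
Only numpy, scipy, OpenCV 4.12 (cv2) and the standard library are available. Lean on these libraries where they do the work, as an engineer would, in place of code of your own. Each camera call takes 0.05 s, during which the arm holds its last target. There are 200 camera calls.

## Working session

There is one attempt and no reset: what is moved stays moved. The work goes in short steps, Python scripts to look and compute and a shell command to move; the robot and the scene stay as the last step left them, time stands still between calls to the robot, and variables do not carry over. Pictures are saved under pics/ and viewed, about 8 in all and at most 12, crops included, and the job is handed in when it is done.

```bash
mkdir -p pics
cat > h.py <<'E'
import numpy as np,cv2
from bench import robot
def ray(c,u,v):
    K=np.array(c["intrinsics"]);d=np.array([(u-K[0,2])/K[0,0],(v-K[1,2])/K[1,1]]);s=d.copy()
    for _ in range(30): s=d/(1+c["k1"]*(s@s))
    R=np.array(c["rotation"]);return R@np.array([s[0],s[1],1.])
def at(c,u,v,z):
    r=ray(c,u,v);p=np.array(c["position"]);return p+r*(z-p[2])/r[2]
def proj(c,P):
    K=np.array(c["intrinsics"]);q=np.array(c["rotation"]).T@(np.array(P)-np.array(c["position"]))
    s=q[:2]/q[2];s=s*(1+c["k1"]*(s@s));return K[0,0]*s[0]+K[0,2],K[1,1]*s[1]+K[1,2]
def tri(obs):
    A=np.zeros((3,3));b=np.zeros(3)
    for c,u,v in obs:
        r=ray(c,u,v);r/=np.linalg.norm(r);M=np.eye(3)-np.outer(r,r);A+=M;b+=M@np.array(c["position"])
    return np.linalg.solve(A,b)
E
cat > s.py <<'E'
from h import *;import pickle
C={n:robot.capture(n) for n in("scene","side","wrist")};pickle.dump(C,open("c0.pkl","wb"))
for n in C: cv2.imwrite(f"pics/{n}0.png",cv2.resize(C[n]["img"],(800,600),interpolation=cv2.INTER_CUBIC)); print(n,np.round(C[n]["position"],3),np.round(C[n]["rotation"],2).tolist())
print(robot.sense())
E
python3 s.py
```

```text
scene [ 1.229 -0.237  1.291] [-0.25, 0.77, 0.57, -0.18]
side [0.341 0.834 1.109] [0.01, -0.04, 0.94, -0.33]
wrist [0.624 0.084 0.373] [0.16, 0.99, 0.0, -0.0]
{'time': 0.15, 'qpos': array([-1.89992153e-02,  4.23708136e-01,  1.63049682e+00, -1.15706542e-05,
        1.08865214e+00, -1.90242124e-02]), 'dq': array([-0.00231301, -0.0038029 , -0.002333  , -0.00088589,  0.00080047,
        0.00041154]), 'effort': array([-4.44887983e-04, -5.57771087e+01, -2.82016718e+01, -7.78417484e-05,
        4.77195630e-03,  2.40273175e-05]), 'position': array([6.24587746e-01, 3.11515165e-05, 2.49704447e-01]), 'orientation': array([-0.49969484,  0.50032015, -0.50031186,  0.49967276]), 'wrist_force': array([ 0.34615687,  0.34949246, -0.52116838]), 'wrist_torque': array([-0.00972525,  0.00598842,  0.03480299]), 'width': 1.0003229312699708}
```

View pics/scene0.png

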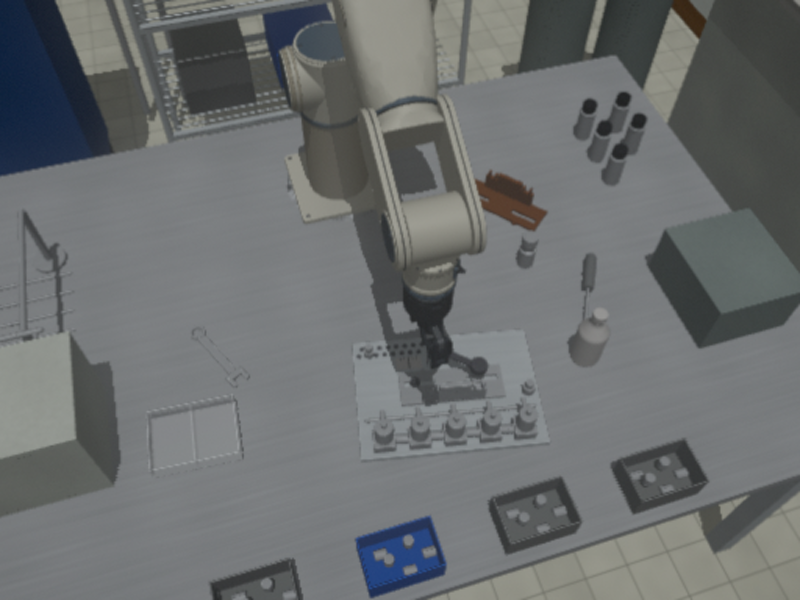

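View pics/wrist0.png

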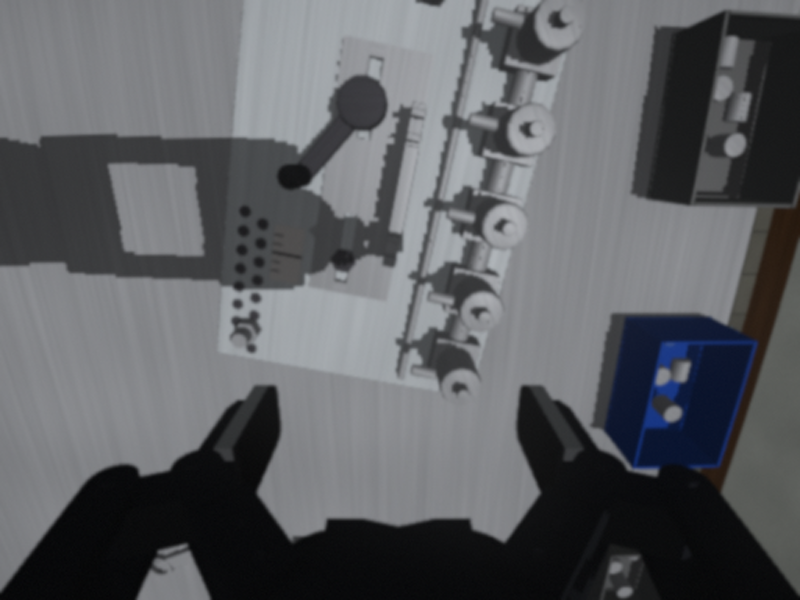

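The wrist view shows the knob at about (293,176), the clamp hub at (361,103), the nut at (343,259), the mark line from (275,251) to (302,258) and the tab near (405,170). I'll enlarge that part.

```bash
sed -i 's/^from bench/from scipy.spatial.transform import Rotation as Ro\nfrom bench/; s/R=np.array(c\["rotation"\])/R=rot(c)/; s/np.array(c\["rotation"\]).T/rot(c).T/' h.py
cat >> h.py <<'E'
def rot(c):
    w,x,y,z=c["rotation"];return Ro.from_quat([x,y,z,w]).as_matrix()
E
python3 - <<'E'
from h import *;import pickle
c=pickle.load(open("c0.pkl","rb"))["wrist"]
im=c["img"][15:215,130:330]
im=np.clip(255*(im/255.)**.6,0,255).astype(np.uint8)
cv2.imwrite("pics/w0c.png",cv2.resize(im,(600,600),interpolation=cv2.INTER_CUBIC))
k=.64
for n,u,v,z in[("knobtop",293,176,.1),("nut",343,259,.031),("line",302,258,.0125),("lineout",275,251,.0125),("pc",220,350,.012),("pc2",440,390,.012)]:print(n,np.round(at(c,u*k,v*k,z),4))
E
```

```text
knobtop [0.5578 0.0767 0.1   ]
nut [0.5778 0.0083 0.031 ]
line [0.5392 0.0052 0.0125]
lineout [0.5159 0.0114 0.0125]
pc [ 0.4538 -0.0841  0.012 ]
pc2 [ 0.6648 -0.1264  0.012 ]
```

View pics/w0c.png

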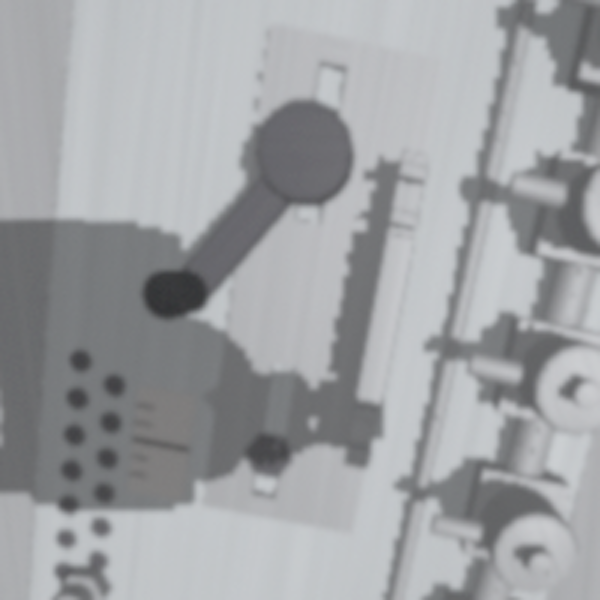

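```bash
cat > m.py <<'E'
from h import *;import pickle
c=pickle.load(open("c0.pkl","rb"))["wrist"]
f=lambda x,y,z:at(c,130+x/3-.33,15+y/3-.33,z)
P={n:f(*a) for n,a in dict(tl=(270,25,.018),tr=(437,60,.018),bl=(203,505,.018),br=(352,530,.018),slotTop=(333,65,.018),slotBot=(264,495,.018),nut=(268,452,.031),
hub=(305,152,.075),knob=(175,293,.1),tabTopN=(402,230,.072),tabTopN2=(370,402,.072),line=(189,450,.0125),lineo=(134,438,.0125),t1=(160,408,.012),t4=(143,474,.012)).items()}
for n in P:print(n,np.round(P[n],4))
d=P['slotTop']-P['slotBot'];print('slots len',np.linalg.norm(d),'yaw',np.arctan2(-d[0],d[1]))
for a,b in(('tl','bl'),('tr','br')):
    d=P[a]-P[b];print(a,np.linalg.norm(d),np.arctan2(-d[0],d[1]))
for a,b in(('tl','tr'),('bl','br')):
    d=P[b]-P[a];print(a,np.linalg.norm(d),np.arctan2(d[1],d[0]))
B=(P['slotTop']+P['slotBot'])/2;print('B',B,'corner mean',(P['tl']+P['tr']+P['bl']+P['br'])/4)
for y in(-.15,-.175,-.2,-.225):
    X=np.array([np.cos(y),np.sin(y)]);Y=np.array([-X[1],X[0]])
    for n in('line','nut','hub','knob','tabTopN','tabTopN2','tl','br'):print(n,np.round([(P[n]-B)[:2]@X,(P[n]-B)[:2]@Y],4),end=' ')
    print('\n',y,'pointer y rel line',-.05-(P['line']-B)[:2]@Y)
E
python3 m.py
```

```text
tl [0.5825 0.1758 0.018 ]
tr [0.6477 0.1634 0.018 ]
bl [ 0.5443 -0.0188  0.018 ]
br [ 0.6129 -0.0308  0.018 ]
slotTop [0.6068 0.1616 0.018 ]
slotBot [ 0.5727 -0.014   0.018 ]
nut [0.5771 0.0089 0.031 ]
hub [0.5997 0.1224 0.075 ]
knob [0.5582 0.077  0.1   ]
tabTopN [0.633  0.0975 0.072 ]
tabTopN2 [0.6217 0.037  0.072 ]
line [0.5384 0.0058 0.0125]
lineo [0.5136 0.0114 0.0125]
t1 [0.5265 0.025  0.012 ]
t4 [ 0.5161 -0.0056  0.012 ]
slots len 0.17884035925335887 yaw -0.19204076870021683
tl 0.1982563143653745 -0.19356141368235957
tr 0.19726040370419112 -0.17761465822346661
tl 0.06639685036548024 -0.18780470718557676
bl 0.0695554360241353 -0.1733859674192795
B [0.58975398 0.0737739  0.018     ] corner mean [0.59684118 0.07239172 0.018     ]
line [-0.0406 -0.0749] nut [-0.0028 -0.066 ] hub [0.0026 0.0496] knob [-0.0316 -0.0015] tabTopN [0.0392 0.0299] tabTopN2 [ 0.0371 -0.0316] tl [-0.0224  0.0998] br [ 0.0385 -0.0999] 
 -0.15 pointer y rel line 0.024894668337937506
line [-0.0387 -0.0759] nut [-0.0011 -0.0661] hub [0.0014 0.0497] knob [-0.0316 -0.0023] tabTopN [0.0384 0.0309] tabTopN2 [ 0.0379 -0.0307] tl [-0.0249  0.0992] br [ 0.0409 -0.0989] 
 -0.175 pointer y rel line 0.025886435673868405
line [-0.0368 -0.0768] nut [ 0.0005 -0.0661] hub [0.0001 0.0497] knob [-0.0315 -0.0031] tabTopN [0.0377 0.0319] tabTopN2 [ 0.0386 -0.0297] tl [-0.0274  0.0985] br [ 0.0434 -0.0979] 
 -0.2 pointer y rel line 0.026830776457713243
line [-0.0349 -0.0777] nut [ 0.0022 -0.0661] hub [-0.0011  0.0497] knob [-0.0314 -0.0039] tabTopN [0.0369 0.0328] tabTopN2 [ 0.0393 -0.0288] tl [-0.0299  0.0978] br [ 0.0458 -0.0968] 
 -0.225 pointer y rel line 0.02772710050722174
```

```bash
python3 -m crank '[{"claw":0.04,"x":-0.015,"y":0.02,"z":0.0005,"twist":3},{"claw":0.04,"x":-0.035,"y":0.05,"z":0.0015,"twist":6},{"claw":0.04,"x":-0.055,"y":0.08,"z":0.0025,"twist":9},{"claw":0.04,"x":-0.067,"y":0.1,"z":0.003,"twist":10.6},{"claw":0.04,"x":-0.067,"y":0.1,"z":0.003,"twist":10.6},{"claw":0.04,"x":-0.067,"y":0.1,"z":0.003,"twist":10.6},{"claw":0.04,"x":-0.067,"y":0.1,"z":0.003,"twist":10.6},{"claw":0.04,"x":-0.067,"y":0.1,"z":0.003,"twist":10.6}]' 20
python3 - <<'E'
from h import *;import pickle
C={n:robot.capture(n) for n in("scene","side","wrist")};pickle.dump(C,open("c1.pkl","wb"))
c=C["wrist"];cv2.imwrite("pics/w1.png",cv2.resize(c["img"],(800,600),interpolation=cv2.INTER_CUBIC))
print(robot.sense()['wrist_force'])
E
```

```text
time: 0.95
position: [0.6289, 0.0664, 0.1518]
orientation: [-0.452, 0.451, -0.544, 0.545]
wrist_force: [0.1, -0.0, -0.5]
width: 0.469
[ 0.67936459 -0.60395337  0.62554449]
```

View pics/w1.png

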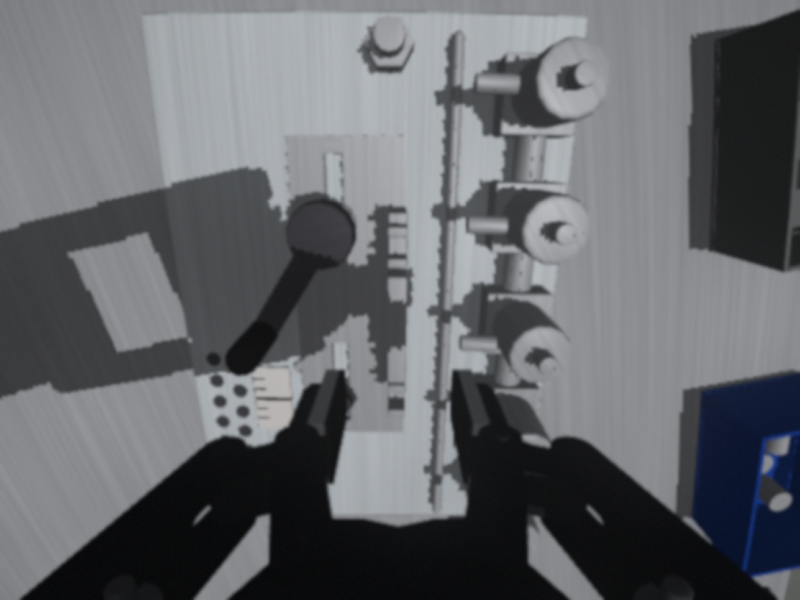

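```bash
cat > m1.py <<'E'
from h import *;import pickle
c=pickle.load(open("c1.pkl","rb"))["wrist"]
f=lambda x,y,z:at(c,x*.64-.2,y*.64-.2,z)
P={n:f(*a) for n,a in dict(tl=(287,136,.018),tr=(405,136,.018),br=(403,431,.018),slotTop=(333,152,.018),line=(292,399,.0125),lineo=(265,398,.0125),
hub=(320,228,.075),knob=(240,362,.1),prong=(397,208,.045),tabA=(397,238,.072),tabB=(397,382,.072)).items()}
s=robot.sense();T=s['position'];w,x,y,z=s['orientation'];R=Ro.from_quat([x,y,z,w]).as_matrix()
for n in P:print(n,np.round(P[n],4),'tool',np.round(R.T@(P[n]-T),4))
yaw=-.187;X=np.array([np.cos(yaw),np.sin(yaw)]);Y=np.array([-X[1],X[0]])
print('tool yaw',np.arctan2(R[1,2],R[0,2]))
print('dy line',-.05-(P['line']-P['slotTop'])[:2]@Y-.09, 'by corners',-.05-(P['line']-(P['tl']+P['br'])/2)[:2]@Y)
print('panel edges',[np.arctan2(-d[0],d[1]) for d in (P['tr']-P['br'],)])
B=P['slotTop'][:2]-.09*Y;print('B',B)
for q in((-.034,-.05,.016),(0.038,0.03,.072),(.038,-.03,.072)):
  print(np.array(proj(c,[*(B+q[0]*X+q[1]*Y),q[2]]))/.64)
im=c["img"][165:295,120:270];im=np.clip(255*(im/255.)**.6,0,255).astype(np.uint8)
cv2.imwrite("pics/w1c.png",cv2.resize(im,None,fx=4,fy=4,interpolation=cv2.INTER_CUBIC))
E
python3 m1.py
```

```text
tl [0.5834 0.1761 0.018 ] tool [-0.0993  0.1332 -0.0647]
tr [0.6499 0.1634 0.018 ] tool [-0.0991  0.1333  0.0031]
br [ 0.6131 -0.0317  0.018 ] tool [0.0995 0.1333 0.0028]
slotTop [0.6074 0.1625 0.018 ] tool [-0.0904  0.1333 -0.0386]
line [0.5388 0.0056 0.0125] tool [ 0.0765  0.1386 -0.077 ]
lineo [0.5198 0.0099 0.0125] tool [ 0.0758  0.1386 -0.0965]
hub [0.6014 0.1273 0.075 ] tool [-0.0547  0.0763 -0.0379]
knob [0.5549 0.0769 0.1   ] tool [ 0.0034  0.0512 -0.0743]
prong [0.6385 0.1268 0.045 ] tool [-0.061   0.1063 -0.0014]
tabA [0.6363 0.1154 0.072 ] tool [-0.0494  0.0793 -0.0014]
tabB [0.6218 0.038  0.072 ] tool [ 0.0293  0.0793 -0.0014]
tool yaw -0.18548112915007836
dy line 0.02689803887381563 by corners 0.026418626631645972
panel edges [np.float64(-0.1868069524234637)]
B [0.59064714 0.07410238]
[293.30476074 367.39701949]
[398.17952183 275.6992241 ]
[397.89884237 382.25988754]
```

View pics/w1c.png

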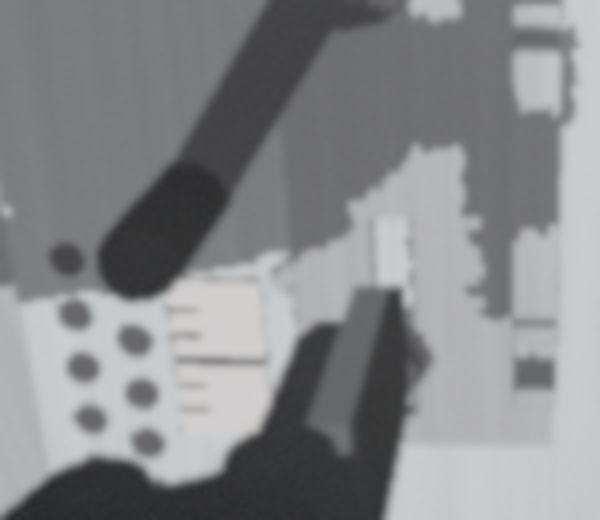

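```bash
python3 -m crank '[{"claw":0.04,"y":0.02,"z":-0.001},{"claw":0.04,"y":0.045,"z":-0.001},{"claw":0.04,"y":0.07,"z":-0.001},{"claw":0.04,"y":0.09,"z":-0.001},{"claw":0.04,"y":0.097,"z":-0.001},{"claw":0.04,"y":0.097,"z":-0.001},{"claw":0.03,"y":0.097,"z":-0.001},{"claw":0.025,"y":0.097,"z":-0.001}]' 20
python3 -m crank '[{"claw":0.02},{"claw":0.017},{"claw":0.014},{"claw":0.012},{"claw":0.01},{"claw":0.008},{"claw":0.006},{"claw":0.006}]' 20
```

```text
$[0]: bad value
$[0]: bad value
```

```bash
python3 -m crank '[{"claw":0.04,"x":0,"y":0.02,"z":-0.001,"twist":0},{"claw":0.04,"x":0,"y":0.045,"z":-0.001,"twist":0},{"claw":0.04,"x":0,"y":0.07,"z":-0.001,"twist":0},{"claw":0.04,"x":0,"y":0.09,"z":-0.001,"twist":0},{"claw":0.04,"x":0,"y":0.097,"z":-0.001,"twist":0},{"claw":0.04,"x":0,"y":0.097,"z":-0.001,"twist":0},{"claw":0.03,"x":0,"y":0.097,"z":-0.001,"twist":0},{"claw":0.025,"x":0,"y":0.097,"z":-0.001,"twist":0}]' 20
```

```text
time: 1.9
position: [0.6279, 0.0672, 0.0547]
orientation: [-0.452, 0.451, -0.544, 0.544]
wrist_force: [0.7, 0.8, -0.2]
width: 0.294
```

```bash
python3 -m crank '[{"claw":0.02,"x":0,"y":0,"z":0,"twist":0},{"claw":0.017,"x":0,"y":0,"z":0,"twist":0},{"claw":0.014,"x":0,"y":0,"z":0,"twist":0},{"claw":0.012,"x":0,"y":0,"z":0,"twist":0},{"claw":0.01,"x":0,"y":0,"z":0,"twist":0},{"claw":0.008,"x":0,"y":0,"z":0,"twist":0},{"claw":0.006,"x":0,"y":0,"z":0,"twist":0},{"claw":0.006,"x":0,"y":0,"z":0,"twist":0}]' 20; python3 -c "
from bench import robot;s=robot.sense();print(s['wrist_force'],s['wrist_torque'])"
```

```text
time: 2.7
position: [0.6274, 0.0672, 0.0536]
orientation: [-0.452, 0.451, -0.544, 0.544]
wrist_force: [1.3, -0.4, 2.9]
width: 0.113
[ 1.299377   -0.35470949  2.87003586] [ 0.02029765 -0.14649638  0.04781883]
```

```bash
python3 -m crank '[{"claw":0.006,"x":0.001,"y":0,"z":0,"twist":0},{"claw":0.006,"x":0.002,"y":0,"z":0,"twist":0},{"claw":0.006,"x":0.004,"y":0,"z":0,"twist":0},{"claw":0.006,"x":0.006,"y":0,"z":0,"twist":0},{"claw":0.006,"x":0.008,"y":0,"z":0,"twist":0},{"claw":0.006,"x":0.01,"y":0,"z":0,"twist":0},{"claw":0.006,"x":0.011,"y":0,"z":0,"twist":0},{"claw":0.006,"x":0.012,"y":0,"z":0,"twist":0}]'
```

```text
time: 3.5
position: [0.6249, 0.0555, 0.0536]
orientation: [0.452, -0.451, 0.544, -0.544]
wrist_force: [1.0, 4.9, 6.3]
width: 0.117
```

```bash
python3 -m crank '[{"claw":0.006,"x":0.001,"y":-0.0005,"z":0,"twist":0},{"claw":0.006,"x":0.002,"y":-0.0005,"z":0,"twist":0},{"claw":0.006,"x":0.004,"y":-0.0005,"z":0,"twist":0},{"claw":0.006,"x":0.006,"y":-0.0005,"z":0,"twist":0},{"claw":0.006,"x":0.008,"y":-0.0005,"z":0,"twist":0},{"claw":0.006,"x":0.01,"y":-0.0005,"z":0,"twist":0},{"claw":0.006,"x":0.011,"y":-0.0005,"z":0,"twist":0},{"claw":0.006,"x":0.012,"y":-0.0005,"z":0,"twist":0}]'
python3 - <<'E'
from h import *;import pickle
C={n:robot.capture(n) for n in("scene","side","wrist")};pickle.dump(C,open("c2.pkl","wb"))
print(robot.sense()['wrist_force'],proj(C['side'],[.5388,.0056,.0125]),proj(C['scene'],[.5388,.0056,.0125]),proj(C['wrist'],[.5388,.0056,.0125]))
a=[]
for n in("side","scene","wrist"):
    u,v=map(int,proj(C[n],[.5388,.0056,.0125])); h=32 if n!="wrist" else 60
    a.append(cv2.resize(C[n]["img"][max(0,v-h):v+h,max(0,u-h):u+h],(260,260),interpolation=cv2.INTER_CUBIC))
im=np.hstack(a);im=np.clip(255*(im/255.)**.6,0,255).astype(np.uint8)
cv2.imwrite("pics/m2.png",im)
E
```

```text
time: 4.3
position: [0.6223, 0.0434, 0.0536]
orientation: [0.451, -0.452, 0.544, -0.544]
wrist_force: [1.1, 0.5, -1.2]
width: 0.116
[ 0.26806838 -1.21789024 -1.44732613] (np.float64(207.7354041042346), np.float64(190.90009656923917)) (np.float64(261.90100396561877), np.float64(235.22249429931503)) (np.float64(156.00167630570263), np.float64(296.13192442026394))
```

View pics/m2.png

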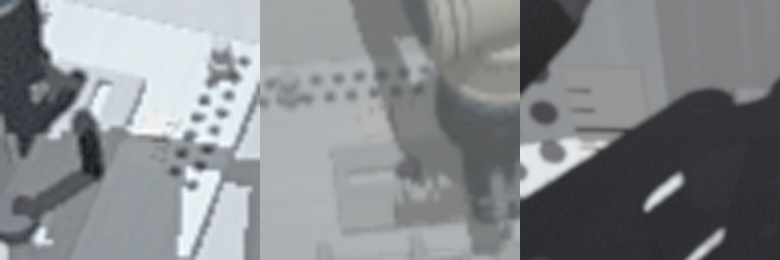

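```bash
python3 -m crank '[{"claw":0.02,"x":0,"y":0,"z":0,"twist":0},{"claw":0.03,"x":0,"y":0,"z":0,"twist":0},{"claw":0.04,"x":0,"y":0,"z":0,"twist":0},{"claw":0.04,"x":0,"y":-0.02,"z":0,"twist":0},{"claw":0.04,"x":0,"y":-0.06,"z":0,"twist":0},{"claw":0.04,"x":0,"y":-0.1,"z":-0.01,"twist":0},{"claw":0.04,"x":0.02,"y":-0.12,"z":-0.04,"twist":0},{"claw":0.04,"x":0.05,"y":-0.13,"z":-0.07,"twist":0}]'
python3 -m crank '[{"claw":0.04,"x":0.02,"y":0,"z":-0.015,"twist":0},{"claw":0.04,"x":0.03,"y":0,"z":-0.02,"twist":0},{"claw":0.04,"x":0.03,"y":0,"z":-0.02,"twist":0},{"claw":0.04,"x":0.03,"y":0,"z":-0.02,"twist":0},{"claw":0.04,"x":0.03,"y":0,"z":-0.02,"twist":0},{"claw":0.04,"x":0.03,"y":0,"z":-0.02,"twist":0},{"claw":0.04,"x":0.03,"y":0,"z":-0.02,"twist":0},{"claw":0.04,"x":0.03,"y":0,"z":-0.02,"twist":0}]'
python3 - <<'E'
from h import *;import pickle
C={n:robot.capture(n) for n in("side","wrist")};pickle.dump(C,open("c3.pkl","wb"))
c=C["wrist"];u,v=map(int,proj(c,[.5388,.0056,.0125]));print(u,v)
x0=max(0,u-60);y0=max(0,v-80);print(x0,y0)
im=c["img"][y0:y0+150,x0:x0+200];im=np.clip(255*(im/255.)**.6,0,255).astype(np.uint8)
cv2.imwrite("pics/w3.png",cv2.resize(im,None,fx=4,fy=4,interpolation=cv2.INTER_CUBIC))
E
```

```text
time: 5.25
position: [0.5454, 0.0079, 0.1863]
orientation: [-0.453, 0.451, -0.543, 0.545]
wrist_force: [0.2, -1.3, -0.9]
width: 0.471
time: 6.05
position: [0.5196, -0.0182, 0.1836]
orientation: [0.452, -0.452, 0.544, -0.544]
wrist_force: [-0.1, -0.5, -0.4]
width: 0.469
268 158
208 78
```

View pics/w3.png

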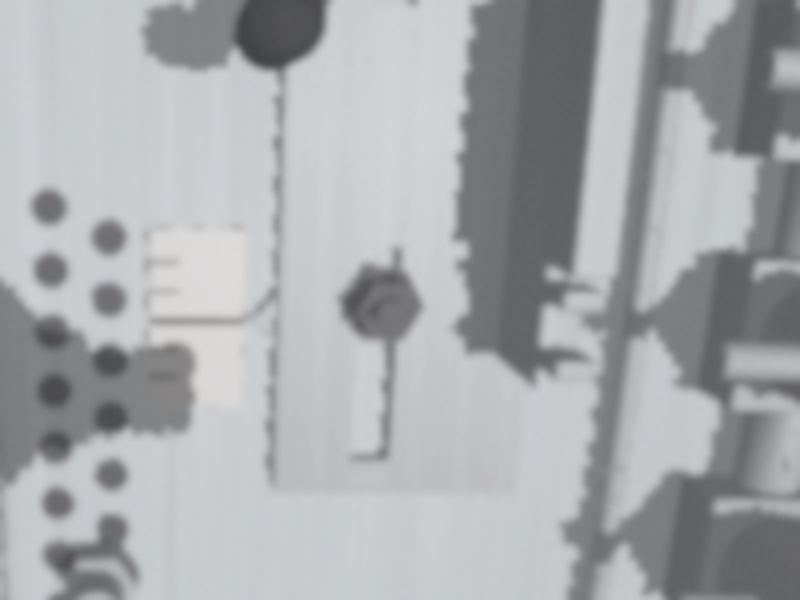

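Run:
```python
from h import *;import pickle
c=pickle.load(open("c3.pkl","rb"))["wrist"]
f=lambda x,y,z:at(c,208+x/4-.375,78+y/4-.375,z)[:2]
yaw=-.1868;X=np.array([np.cos(yaw),np.sin(yaw)]);Y=np.array([-X[1],X[0]])
L=f(243,321,.0125);Lo=f(152,320,.0125);print('line dir',(Lo-L)@Y)
for n,y0,x,y,z in[("slotbot",-.09,368,457,.018),("slotbotlo",-.09,368,461,.018),("bl",-.1,275,491,.018),("br",-.1,518,491,.018),("tip?",-.05,250,318,.016)]:
    p=f(x,y,z);print(n,'pointer-line y mm',1e3*((p-L)@Y+(-.05-y0)), 'x',1e3*(p-L)@X)
im=c["img"][78+60:78+100,208+30:208+80];im=cv2.normalize(im,None,0,255,cv2.NORM_MINMAX)
cv2.imwrite("pics/w3c.png",cv2.resize(im,None,fx=12,fy=12,interpolation=cv2.INTER_NEAREST))
```

```text
line dir 0.00019757490261172132
slotbot pointer-line y mm 2.256908661692779 x 35.947583901651456
slotbotlo pointer-line y mm 1.061954465988023 x 36.015462242175936
bl pointer-line y mm 1.921391082304977 x 9.834384869223008
br pointer-line y mm 2.1254806505358186 x 79.823019751979
tip? pointer-line y mm 1.5040296697248379 x 1.7196719563230485
```

View pics/w3c.png

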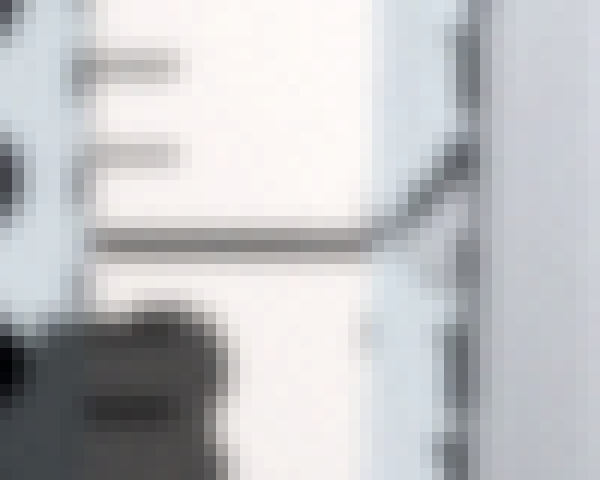

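The pointer tip looks 1–2 mm left of the line. I'll take a closer view to settle it.

```bash
python3 -m crank '[{"claw":0.04,"x":0.005,"y":0.02,"z":0.005,"twist":0},{"claw":0.04,"x":0.015,"y":0.05,"z":0.01,"twist":0},{"claw":0.04,"x":0.025,"y":0.08,"z":0.015,"twist":0},{"claw":0.04,"x":0.027,"y":0.085,"z":0.015,"twist":0},{"claw":0.04,"x":0.027,"y":0.085,"z":0.015,"twist":0},{"claw":0.04,"x":0.027,"y":0.085,"z":0.015,"twist":0},{"claw":0.04,"x":0.027,"y":0.085,"z":0.015,"twist":0},{"claw":0.04,"x":0.027,"y":0.085,"z":0.015,"twist":0}]'
python3 - <<'E'
from h import *;import pickle
c=robot.capture("wrist");pickle.dump(c,open("c4.pkl","wb"))
u,v=map(int,proj(c,[.5388,.0056,.0125]));x0,y0=max(0,u-40),max(0,v-40);print(u,v,x0,y0)
im=c["img"][y0:y0+75,x0:x0+100];im=cv2.normalize(im,None,0,255,cv2.NORM_MINMAX)
cv2.imwrite("pics/w4.png",cv2.resize(im,None,fx=8,fy=8,interpolation=cv2.INTER_NEAREST))
E
```

```text
time: 6.95
position: [0.5299, -0.0475, 0.1001]
orientation: [-0.452, 0.451, -0.543, 0.544]
wrist_force: [-0.1, -0.2, 0.9]
width: 0.467
254 144 214 104
```

View pics/w4.png

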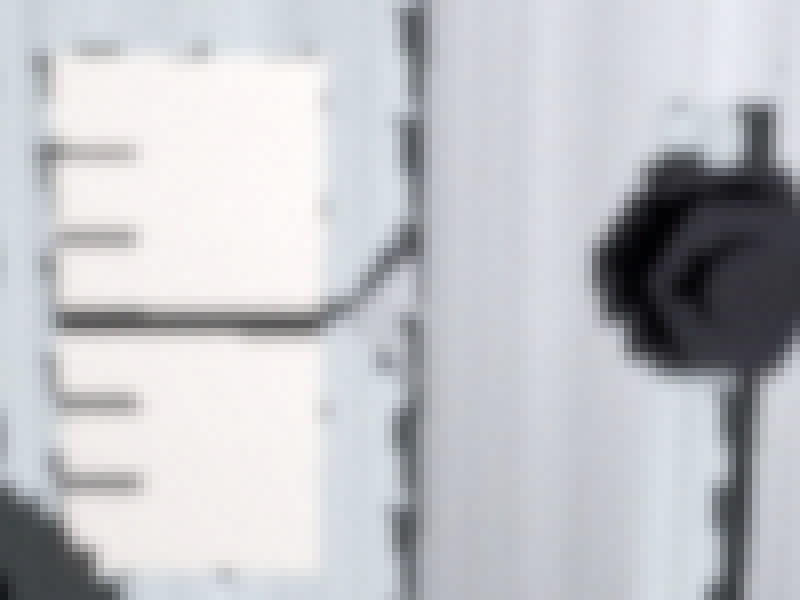

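```bash
python3 -m crank '[{"claw":0.04,"x":0,"y":-0.045,"z":0,"twist":0},{"claw":0.04,"x":-0.025,"y":-0.075,"z":0.02,"twist":0},{"claw":0.04,"x":-0.06,"y":-0.075,"z":0.045,"twist":0},{"claw":0.04,"x":-0.09,"y":-0.07,"z":0.065,"twist":0},{"claw":0.04,"x":-0.107,"y":-0.055,"z":0.075,"twist":0},{"claw":0.04,"x":-0.107,"y":-0.04,"z":0.075,"twist":0},{"claw":0.04,"x":-0.107,"y":-0.02,"z":0.075,"twist":0},{"claw":0.04,"x":-0.107,"y":0.0,"z":0.075,"twist":0}]'
python3 -m crank '[{"claw":0.04,"x":0,"y":0.02,"z":0,"twist":0},{"claw":0.04,"x":0,"y":0.035,"z":0,"twist":0},{"claw":0.04,"x":0,"y":0.044,"z":0,"twist":0},{"claw":0.03,"x":0,"y":0.044,"z":0,"twist":0},{"claw":0.025,"x":0,"y":0.044,"z":0,"twist":0},{"claw":0.02,"x":0,"y":0.044,"z":0,"twist":0},{"claw":0.015,"x":0,"y":0.044,"z":0,"twist":0},{"claw":0.012,"x":0,"y":0.044,"z":0,"twist":0}]'
python3 -m crank '[{"claw":0.01,"x":0,"y":0,"z":0,"twist":0},{"claw":0.008,"x":0,"y":0,"z":0,"twist":0},{"claw":0.006,"x":0,"y":0,"z":0,"twist":0},{"claw":0.006,"x":0,"y":0,"z":0,"twist":0},{"claw":0.006,"x":0,"y":0,"z":0,"twist":0},{"claw":0.006,"x":0,"y":0,"z":0,"twist":0},{"claw":0.006,"x":0,"y":0,"z":0,"twist":0},{"claw":0.006,"x":0,"y":0,"z":0,"twist":0}]' 20
```

```text
time: 7.8
position: [0.6216, 0.0433, 0.098]
orientation: [0.452, -0.452, 0.544, -0.544]
wrist_force: [-0.1, 0.3, -0.6]
width: 0.468
time: 8.6
position: [0.623, 0.0437, 0.0555]
orientation: [-0.452, 0.451, -0.544, 0.544]
wrist_force: [-0.3, -0.3, -0.1]
width: 0.141
time: 9.4
position: [0.6225, 0.0437, 0.0552]
orientation: [0.452, -0.452, 0.544, -0.544]
wrist_force: [-1.5, 0.7, 4.7]
width: 0.115
```

```bash
python3 -m crank '[{"claw":0.006,"x":0.0003,"y":0,"z":0,"twist":0},{"claw":0.006,"x":0.0006,"y":0,"z":0,"twist":0},{"claw":0.006,"x":0.0009,"y":0,"z":0,"twist":0},{"claw":0.006,"x":0.0012,"y":0,"z":0,"twist":0},{"claw":0.006,"x":0.0015,"y":0,"z":0,"twist":0},{"claw":0.006,"x":0.0017,"y":0,"z":0,"twist":0},{"claw":0.006,"x":0.0017,"y":0,"z":0,"twist":0},{"claw":0.006,"x":0.0017,"y":0,"z":0,"twist":0}]'
python3 -m crank '[{"claw":0.02,"x":0,"y":0,"z":0,"twist":0},{"claw":0.03,"x":0,"y":0,"z":0,"twist":0},{"claw":0.04,"x":0,"y":0,"z":0,"twist":0},{"claw":0.04,"x":0,"y":-0.02,"z":0,"twist":0},{"claw":0.04,"x":0,"y":-0.06,"z":0,"twist":0},{"claw":0.04,"x":0.02,"y":-0.1,"z":-0.01,"twist":0},{"claw":0.02,"x":0.05,"y":-0.12,"z":-0.04,"twist":0},{"claw":0.0,"x":0.075,"y":-0.1,"z":-0.075,"twist":0}]'
python3 -m crank '[{"claw":0.0,"x":0.01,"y":0.02,"z":0,"twist":0},{"claw":0.0,"x":0.03,"y":0.055,"z":0,"twist":0},{"claw":0.0,"x":0.03,"y":0.055,"z":0,"twist":0},{"claw":0.0,"x":0.03,"y":0.055,"z":0,"twist":0},{"claw":0.0,"x":0.03,"y":0.055,"z":0,"twist":0},{"claw":0.0,"x":0.03,"y":0.055,"z":0,"twist":0},{"claw":0.0,"x":0.03,"y":0.055,"z":0,"twist":0},{"claw":0.0,"x":0.03,"y":0.055,"z":0,"twist":0}]'
python3 - <<'E'
from h import *;import pickle
c=robot.capture("wrist");pickle.dump(c,open("c5.pkl","wb"))
u,v=map(int,proj(c,[.5388,.0056,.0125]));x0,y0=max(0,u-40),max(0,v-40);print(u,v,x0,y0)
n=lambda im:cv2.normalize(im,None,0,255,cv2.NORM_MINMAX)
im=n(c["img"][y0:y0+75,x0:x0+60]);a=cv2.resize(im,None,fx=8,fy=8,interpolation=cv2.INTER_NEAREST)
b=cv2.resize(n(c["img"]),(320,240),interpolation=cv2.INTER_AREA)
cv2.imwrite("pics/w5.png",np.hstack([a,np.vstack([b,np.zeros((360,320,3),np.uint8)])]))
E
```

```text
time: 10.2
position: [0.6228, 0.0425, 0.0552]
orientation: [-0.452, 0.451, -0.544, 0.544]
wrist_force: [-1.6, 4.6, 5.5]
width: 0.113
time: 11.0
position: [0.5386, -0.0192, 0.1598]
orientation: [-0.455, 0.449, -0.541, 0.547]
wrist_force: [1.1, -0.3, -0.5]
width: 0.136
time: 11.8
position: [0.5297, -0.0471, 0.1005]
orientation: [-0.452, 0.452, -0.544, 0.544]
wrist_force: [-0.2, 0.0, -0.1]
width: -0.002
254 145 214 105
```

View pics/w5.png

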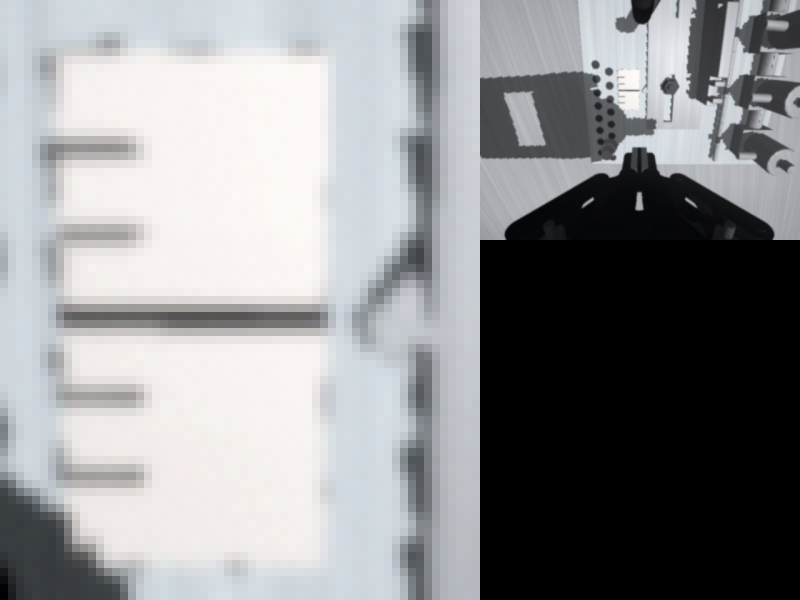

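The pointer now stands at the line, within about 0.3 mm once parallax is allowed for. Next I'll move to a standoff beside the knob, with the tool's -x along the lever's tangent.

```bash
python3 -m crank '[{"claw":0.0,"x":0,"y":-0.03,"z":0,"twist":-7},{"claw":0.0,"x":-0.01,"y":-0.06,"z":0.005,"twist":-15},{"claw":0.0,"x":-0.03,"y":-0.06,"z":0.01,"twist":-23},{"claw":0.0,"x":-0.055,"y":-0.06,"z":0.015,"twist":-31},{"claw":0.0,"x":-0.08,"y":-0.06,"z":0.025,"twist":-39},{"claw":0.0,"x":-0.1,"y":-0.06,"z":0.03,"twist":-47},{"claw":0.0,"x":-0.11,"y":-0.06,"z":0.031,"twist":-54},{"claw":0.0,"x":-0.1105,"y":-0.06,"z":0.031,"twist":-58.7}]' && python3 -m crank '[{"claw":0.0,"x":0,"y":0,"z":0,"twist":0},{"claw":0.0,"x":0,"y":0,"z":0,"twist":0},{"claw":0.0,"x":0,"y":0,"z":0,"twist":0},{"claw":0.0,"x":0,"y":0,"z":0,"twist":0},{"claw":0.0,"x":0,"y":0.0,"z":0,"twist":0},{"claw":0.0,"x":0,"y":0.0,"z":0,"twist":0},{"claw":0.0,"x":0,"y":0.0,"z":0,"twist":0},{"claw":0.0,"x":0,"y":0.0,"z":0,"twist":0}]'
python3 - <<'E'
from h import *;import pickle
D=pickle.load(open("c0.pkl","rb"));print('bottle',at(D["scene"],598*.64,318*.64,.15),'panelcorner',at(pickle.load(open("c1.pkl","rb"))["wrist"],145*.64,15*.64,.012))
c=robot.capture("wrist");pickle.dump(c,open("c6.pkl","wb"))
s=robot.sense();print(s['position'],s['wrist_force'])
cv2.imwrite("pics/w6.png",cv2.resize(c["img"],(800,600),interpolation=cv2.INTER_CUBIC))
E
```

```text
time: 12.65
position: [0.5805, 0.057, 0.16]
orientation: [0.661, -0.661, 0.251, -0.251]
wrist_force: [0.2, -0.4, 0.3]
width: -0.004
time: 13.45
position: [0.58, 0.0554, 0.1598]
orientation: [-0.66, 0.66, -0.253, 0.253]
wrist_force: [-0.4, -1.1, -0.1]
width: 0.0
bottle [0.61390796 0.34221122 0.15      ] panelcorner [0.52035301 0.25391453 0.012     ]
[0.58003223 0.05541542 0.15981033] [-0.12519339 -0.55045535 -0.29237822]
```

View pics/w6.png

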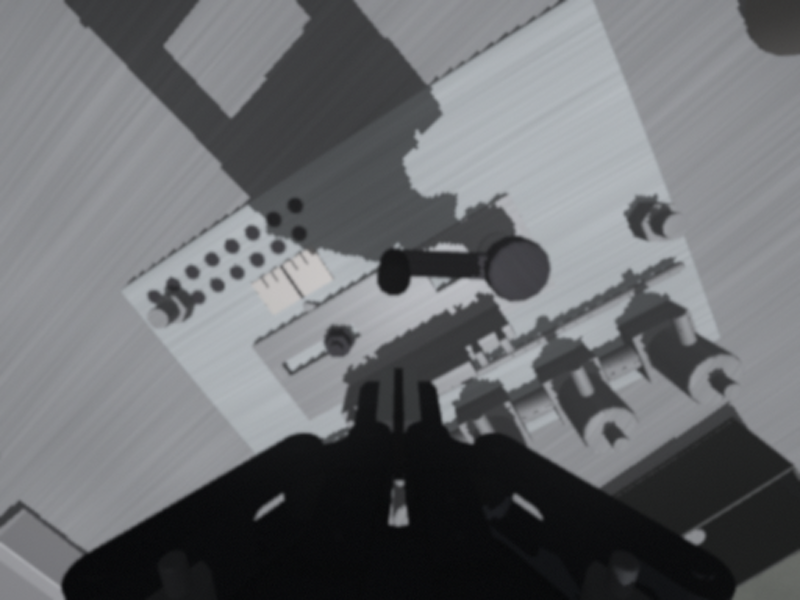

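```bash
python3 -m crank '[{"claw":0.0,"x":0,"y":0.02,"z":0,"twist":0},{"claw":0.0,"x":0,"y":0.045,"z":0,"twist":0},{"claw":0.0,"x":0,"y":0.065,"z":0,"twist":0},{"claw":0.0,"x":0,"y":0.07,"z":0,"twist":0},{"claw":0.0,"x":-0.002,"y":0.07,"z":0,"twist":0},{"claw":0.0,"x":-0.005,"y":0.07,"z":0,"twist":0},{"claw":0.0,"x":-0.007,"y":0.07,"z":0,"twist":0},{"claw":0.0,"x":-0.008,"y":0.07,"z":0,"twist":0}]'
python3 -m crank '[{"claw":0.0,"x":-0.0006,"y":0,"z":0,"twist":0},{"claw":0.0,"x":-0.0012,"y":0,"z":0,"twist":0},{"claw":0.0,"x":-0.0018,"y":0,"z":0,"twist":0},{"claw":0.0,"x":-0.0024,"y":0,"z":0,"twist":0},{"claw":0.0,"x":-0.003,"y":0,"z":0,"twist":0},{"claw":0.0,"x":-0.0036,"y":0,"z":0,"twist":0},{"claw":0.0,"x":-0.0042,"y":0,"z":0,"twist":0},{"claw":0.0,"x":-0.0048,"y":0,"z":0,"twist":0}]'
```

```text
time: 14.3
position: [0.5744, 0.0611, 0.0908]
orientation: [0.661, -0.66, 0.252, -0.253]
wrist_force: [-0.5, -1.2, 0.4]
width: -0.001
time: 15.1
position: [0.5705, 0.064, 0.0898]
orientation: [-0.66, 0.66, -0.253, 0.253]
wrist_force: [-0.4, -1.1, -0.4]
width: 0.006
```

```bash
for i in 1 2; do python3 -m crank '[{"claw":0.0,"x":-0.0006,"y":0,"z":-0.0002,"twist":0.57},{"claw":0.0,"x":-0.0013,"y":0,"z":-0.0004,"twist":1.15},{"claw":0.0,"x":-0.002,"y":0,"z":-0.0005,"twist":1.72},{"claw":0.0,"x":-0.0026,"y":0,"z":-0.0007,"twist":2.29},{"claw":0.0,"x":-0.0033,"y":0,"z":-0.0009,"twist":2.86},{"claw":0.0,"x":-0.0039,"y":0,"z":-0.001,"twist":3.44},{"claw":0.0,"x":-0.0046,"y":0,"z":-0.0012,"twist":4.01},{"claw":0.0,"x":-0.0053,"y":0,"z":-0.0013,"twist":4.58}]'; done; python3 -c "
from bench import robot;s=robot.sense();print(s['wrist_force'],s['wrist_torque'])"
```

```text
time: 15.9
position: [0.5658, 0.0667, 0.0898]
orientation: [0.65, -0.65, 0.279, -0.279]
wrist_force: [4.0, -2.9, -2.8]
width: 0.001
time: 16.7
position: [0.5613, 0.0696, 0.09]
orientation: [0.638, -0.638, 0.305, -0.305]
wrist_force: [5.1, -2.1, -2.9]
width: 0.001
[ 5.06735612 -2.05060238 -2.85048999] [-0.36130174 -0.74938605 -0.02303188]
```

```bash
cat > t.py <<'E'
from h import *
s=robot.sense();f=s['wrist_force'];w,x,y,z=s['orientation'];R=Ro.from_quat([x,y,z,w]).as_matrix();g=R.T@f
r=s['position'][:2]-[.600,.1255]
print('t',round(s['time'],2),'Ft %.2f Fr %.2f'%(g[0],g[2]),'horiz %.2f'%np.hypot(f[0],f[1]),'tcp ang %.3f rad'%(-np.arctan2(r[1],r[0])),'dist %.4f'%np.hypot(*r))
E
python3 t.py
for i in 1 2; do python3 -m crank '[{"claw":0.0,"x":-0.0006,"y":0,"z":-0.0002,"twist":0.57},{"claw":0.0,"x":-0.0013,"y":0,"z":-0.0004,"twist":1.15},{"claw":0.0,"x":-0.002,"y":0,"z":-0.0005,"twist":1.72},{"claw":0.0,"x":-0.0026,"y":0,"z":-0.0007,"twist":2.29},{"claw":0.0,"x":-0.0033,"y":0,"z":-0.0009,"twist":2.86},{"claw":0.0,"x":-0.0039,"y":0,"z":-0.001,"twist":3.44},{"claw":0.0,"x":-0.0046,"y":0,"z":-0.0012,"twist":4.01},{"claw":0.0,"x":-0.0053,"y":0,"z":-0.0013,"twist":4.58}]'>/dev/null; python3 t.py; done
```

```text
t 16.7 Ft 4.78 Fr 2.66 horiz 5.47 tcp ang 2.177 rad dist 0.0680
t 17.5 Ft 3.61 Fr 2.00 horiz 4.13 tcp ang 2.256 rad dist 0.0679
t 18.3 Ft 4.28 Fr 3.36 horiz 5.44 tcp ang 2.335 rad dist 0.0679
```

```bash
for i in 1 2 3 4; do python3 -m crank '[{"claw":0.0,"x":-0.0003,"y":0,"z":-0.0001,"twist":0.29},{"claw":0.0,"x":-0.0006,"y":0,"z":-0.0002,"twist":0.57},{"claw":0.0,"x":-0.001,"y":0,"z":-0.0003,"twist":0.86},{"claw":0.0,"x":-0.0013,"y":0,"z":-0.0004,"twist":1.15},{"claw":0.0,"x":-0.0016,"y":0,"z":-0.0004,"twist":1.43},{"claw":0.0,"x":-0.002,"y":0,"z":-0.0005,"twist":1.72},{"claw":0.0,"x":-0.0023,"y":0,"z":-0.0006,"twist":2.0},{"claw":0.0,"x":-0.0026,"y":0,"z":-0.0007,"twist":2.29}]'>/dev/null; python3 t.py; done
```

```text
t 19.1 Ft 4.36 Fr 3.60 horiz 5.65 tcp ang 2.374 rad dist 0.0679
t 19.9 Ft 4.55 Fr 3.12 horiz 5.52 tcp ang 2.414 rad dist 0.0679
t 20.7 Ft 3.74 Fr 3.29 horiz 4.98 tcp ang 2.454 rad dist 0.0679
t 21.5 Ft 4.73 Fr 2.16 horiz 5.20 tcp ang 2.493 rad dist 0.0679
```

```bash
sed -i "s/print('t'/print('M %.3f'%(g[0]*.065+g[2]*.008),'t'/" t.py
for i in 1 2 3 4; do python3 -m crank '[{"claw":0.0,"x":-0.0003,"y":0,"z":-0.0001,"twist":0.29},{"claw":0.0,"x":-0.0006,"y":0,"z":-0.0002,"twist":0.57},{"claw":0.0,"x":-0.001,"y":0,"z":-0.0003,"twist":0.86},{"claw":0.0,"x":-0.0013,"y":0,"z":-0.0004,"twist":1.15},{"claw":0.0,"x":-0.0016,"y":0,"z":-0.0004,"twist":1.43},{"claw":0.0,"x":-0.002,"y":0,"z":-0.0005,"twist":1.72},{"claw":0.0,"x":-0.0023,"y":0,"z":-0.0006,"twist":2.0},{"claw":0.0,"x":-0.0026,"y":0,"z":-0.0007,"twist":2.29}]'>/dev/null; python3 t.py; done
```

```text
M 0.368 t 22.3 Ft 5.33 Fr 2.77 horiz 6.01 tcp ang 2.532 rad dist 0.0679
M 0.355 t 23.1 Ft 5.10 Fr 2.91 horiz 5.87 tcp ang 2.572 rad dist 0.0680
M 0.338 t 23.9 Ft 4.58 Fr 4.95 horiz 6.75 tcp ang 2.611 rad dist 0.0679
M 0.351 t 24.7 Ft 4.90 Fr 4.13 horiz 6.41 tcp ang 2.649 rad dist 0.0679
```

```bash
for i in 1 2 3; do python3 -m crank '[{"claw":0.0,"x":-0.0003,"y":0,"z":-0.0001,"twist":0.29},{"claw":0.0,"x":-0.0006,"y":0,"z":-0.0002,"twist":0.57},{"claw":0.0,"x":-0.001,"y":0,"z":-0.0003,"twist":0.86},{"claw":0.0,"x":-0.0013,"y":0,"z":-0.0004,"twist":1.15},{"claw":0.0,"x":-0.0016,"y":0,"z":-0.0004,"twist":1.43},{"claw":0.0,"x":-0.002,"y":0,"z":-0.0005,"twist":1.72},{"claw":0.0,"x":-0.0023,"y":0,"z":-0.0006,"twist":2.0},{"claw":0.0,"x":-0.0026,"y":0,"z":-0.0007,"twist":2.29}]'>/dev/null; python3 t.py; done
```

```text
M 0.428 t 25.5 Ft 5.99 Fr 4.78 horiz 7.67 tcp ang 2.687 rad dist 0.0678
M 0.410 t 26.3 Ft 5.73 Fr 4.70 horiz 7.42 tcp ang 2.725 rad dist 0.0678
M 0.448 t 27.1 Ft 6.32 Fr 4.71 horiz 7.88 tcp ang 2.763 rad dist 0.0677
```

```bash
python3 -m crank '[{"claw":0.0,"x":-0.0003,"y":0,"z":-0.0001,"twist":0.29},{"claw":0.0,"x":-0.0006,"y":0,"z":-0.0002,"twist":0.57},{"claw":0.0,"x":-0.001,"y":0,"z":-0.0003,"twist":0.86},{"claw":0.0,"x":-0.0013,"y":0,"z":-0.0004,"twist":1.15},{"claw":0.0,"x":-0.0016,"y":0,"z":-0.0004,"twist":1.43},{"claw":0.0,"x":-0.002,"y":0,"z":-0.0005,"twist":1.72},{"claw":0.0,"x":-0.0023,"y":0,"z":-0.0006,"twist":2.0},{"claw":0.0,"x":-0.0026,"y":0,"z":-0.0007,"twist":2.29}]'>/dev/null; python3 t.py
```

```text
M 0.503 t 27.9 Ft 7.06 Fr 5.47 horiz 8.93 tcp ang 2.801 rad dist 0.0677
```

```bash
python3 -m crank '[{"claw":0.0,"x":-0.0001,"y":0,"z":0,"twist":0.1},{"claw":0.0,"x":-0.0003,"y":0,"z":-0.0001,"twist":0.25},{"claw":0.0,"x":-0.0005,"y":0,"z":-0.0001,"twist":0.4},{"claw":0.0,"x":-0.0006,"y":0,"z":-0.0002,"twist":0.55},{"claw":0.0,"x":-0.0008,"y":0,"z":-0.0002,"twist":0.7},{"claw":0.0,"x":-0.001,"y":0,"z":-0.0003,"twist":0.85},{"claw":0.0,"x":-0.0011,"y":0,"z":-0.0003,"twist":1.0},{"claw":0.0,"x":-0.0013,"y":0,"z":-0.0004,"twist":1.15}]'>/dev/null; python3 t.py
```

```text
M 0.631 t 28.7 Ft 8.94 Fr 6.27 horiz 10.92 tcp ang 2.820 rad dist 0.0677
```

Run:
```python
from h import *
for i in range(6):
    robot.capture("side");exec(open("t.py").read().split("\n",1)[1])
```

```text
M 0.519 t 28.75 Ft 7.34 Fr 5.20 horiz 9.00 tcp ang 2.821 rad dist 0.0678
M 0.500 t 28.8 Ft 7.02 Fr 5.43 horiz 8.87 tcp ang 2.821 rad dist 0.0678
M 0.529 t 28.85 Ft 7.44 Fr 5.68 horiz 9.36 tcp ang 2.821 rad dist 0.0677
M 0.490 t 28.9 Ft 6.87 Fr 5.40 horiz 8.75 tcp ang 2.821 rad dist 0.0678
M 0.518 t 28.95 Ft 7.27 Fr 5.60 horiz 9.18 tcp ang 2.821 rad dist 0.0677
M 0.532 t 29.0 Ft 7.53 Fr 5.36 horiz 9.24 tcp ang 2.821 rad dist 0.0678
```

The readings put the clamp at roughly 40–55 N, so I'm stopping here: back off along the tangent, then lift clear.

```bash
python3 -m crank '[{"claw":0.0,"x":0.005,"y":0,"z":0,"twist":0},{"claw":0.0,"x":0.015,"y":0,"z":0,"twist":0},{"claw":0.0,"x":0.025,"y":0,"z":0,"twist":0},{"claw":0.0,"x":0.025,"y":-0.02,"z":0,"twist":0},{"claw":0.0,"x":0.025,"y":-0.06,"z":0,"twist":0},{"claw":0.0,"x":0.05,"y":-0.09,"z":0,"twist":0},{"claw":0.0,"x":0.09,"y":-0.1,"z":0.0,"twist":0},{"claw":0.0,"x":0.12,"y":-0.1,"z":0.0,"twist":0}]'
python3 -m crank '[{"claw":0.0,"x":0.01,"y":0,"z":0,"twist":0},{"claw":0.0,"x":0.01,"y":0,"z":0,"twist":0},{"claw":0.0,"x":0.01,"y":0,"z":0,"twist":0},{"claw":0.0,"x":0.01,"y":0,"z":0,"twist":0},{"claw":0.0,"x":0.01,"y":0,"z":0,"twist":0},{"claw":0.0,"x":0.01,"y":0,"z":0,"twist":0},{"claw":0.0,"x":0.01,"y":0,"z":0,"twist":0},{"claw":0.0,"x":0.01,"y":0,"z":0,"twist":0}]'
python3 - <<'E'
from h import *;import pickle
c=robot.capture("wrist");pickle.dump(c,open("c7.pkl","wb"))
u,v=map(int,proj(c,[.5388,.0056,.0125]));x0,y0=max(0,u-30),max(0,v-37);print(u,v,x0,y0,robot.sense()['wrist_force'])
n=lambda im:cv2.normalize(im,None,0,255,cv2.NORM_MINMAX)
a=cv2.resize(n(c["img"][y0:y0+75,x0:x0+60]),(480,600),interpolation=cv2.INTER_NEAREST)
b=cv2.resize(n(c["img"]),(320,240),interpolation=cv2.INTER_AREA)
cv2.imwrite("pics/w7.png",np.hstack([a,np.vstack([b,np.zeros((360,320,3),np.uint8)])]))
E
```

```text
time: 29.8
position: [0.5381, -0.017, 0.192]
orientation: [0.506, -0.504, 0.494, -0.496]
wrist_force: [-0.5, -0.1, 0.1]
width: 0.0
time: 30.6
position: [0.5378, -0.0248, 0.1898]
orientation: [-0.505, 0.505, -0.495, 0.495]
wrist_force: [0.2, 0.1, -0.0]
width: -0.004
256 154 226 117 [-0.41825862  0.77999791  0.79787275]
```

View pics/w7.png

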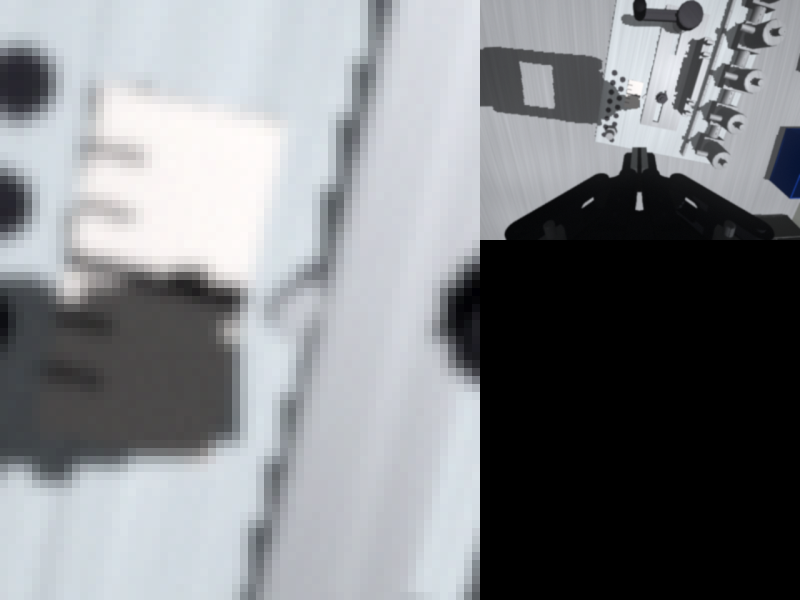

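```bash
python3 -c "
from bench import robot;print(robot.sign_off())"
```

```text
the job is handed in; nothing more can be done
None
```

The bracket's pointer is at the long line and the clamp is tightened. I handed the job in at about 31 s, with the arm clear of everything. How tight the clamp is stays somewhat uncertain.

- **Slide:** I gripped the tab at 20 N and slid the bracket about 24 mm. A close look put the pointer about 1.5 mm short, so I regripped and moved it that last bit. The wrist-force readings at the end of each slide stayed below about 8 N. The final close picture shows the pointer tip in line with the long mark, within about 0.5 mm, and unmoved by the clamping.
- **Clamp:** I pushed the knob slowly round its arc with closed fingers and stopped as it stiffened.
    - **Free turning:** the torque averaged about 0.32 N m, as stated in the task.
    - **While tightening:** the torque rose from about 0.18 rad before the stop. It read 0.50 N m on the next-to-last step, which is about 37 N of clamping.
    - **Disagreement:** the last reading jumped to 0.63 N m, which alone would be just over the 60 N limit. It was about 0.515 N m when paused; adding the stated 1.5 N drop gives about 58 N. Going by the lever angle it is about 40 N, and the readings since it stiffened give about 46 N. My best estimate is 40 to 55 N, above snug but probably under 60 N.
- **Everything else:** I saw no contact with the bystanders. I did not check each one separately in the last picture.

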